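Fill the parts box and hold its lid ready

ROBOT

A 6-joint arm with a two-finger parallel gripper is mounted at the origin on a cart in front of the work surface, level with it; the furniture and walls round the work are solid. World frame = base frame: x ahead of the robot, y to its left, z up, the work surface at z = 0. Lengths are in m, angles in rad, forces in N, time in s.
With the tool pointing down it reaches from about 0.2 to 0.875 m from the base axis. Payload 3.4 kg.
Tool frame: the origin (TCP) lies between the finger pads; the fingertips stand r.nose_length ahead of it and the grasp point (between the pads) lies 11 mm behind it (r.nose_length is the distance from the TCP to the fingertips, in m); z points along the fingers, y is the line along which they close (so a half turn about z gives the same grasp; the last joint's range is limited). The gripper opens to 94 mm and grips with 3 to 60 N. Pads are 16 mm wide; open, the fingers measure 119 mm over their backs; the gripper's body (75 mm by 177 mm) begins 78 mm behind the grasp point.
Start: joints at [1.166, 0.276, 1.505, -0, 1.361, -0.121], TCP at [0.161, 0.552, 0.213] pointing down, gripper open.
Joint ranges: [-2.89, 2.89], [-0.75, 2.08], [0.22, 2.7], [-1.18, 4.32], [0.11, 2.71], [-2.7, 2.7]. Speed limits (rad/s): [2.57, 2.57, 3.14, 3.14, 3.14, 3.14].

INTERFACE

Orientations are given as a unit quaternion [w, x, y, z].
In Python, from plant import r gives the robot as it stands. Calls block until the motion is done:
- r.move_to(position, orientation): joint-space move of the TCP to a pose.
- r.move_l(position, rot=None, vel=0.15, guard=None): straight line of the TCP; rot=None keeps the orientation; vel is the mean speed in m/s. With guard (N) it stops when the force on the tool has changed by that much, and returns True; else False.
- r.movej(angles): joint-space move.
- r.gripper_to(opening, f_grip=None): finger opening in m; f_grip is the grip in N (None keeps the last); returns when the fingers have stopped.
- r.hold(seconds).
- r.inverse_kinematics(position, orientation): joint angles nearest the present ones, or None.
- r.sense(): the state.
- r.snapshot(name): name is "scene" or "side" or "wrist"; returns (picture, depth): 384x512x3 uint8, red, green, blue; 384x512 float32, m along the optical axis (not along the pixel's ray), 0 where there is no reading.
- r.get_calibration(name): a dict with "fx", "fy", "cx", "cy" (pixels), "position" and "orientation" of the camera in the world. Camera axes: x right, y down, z forward; pixel columns grow to the right and rows downward; lengths in m; the calibration is good to about 2 mm. A picture is of the moment at which its call begins: read the wrist's pose just before it. get_calibration takes no time and is no camera call; for the wrist camera it gives the pose at the moment of the call.
A pose or a line that the arm cannot do raises r.PlanningError and nothing moves.
- r.sign_off(): hands the job in; it is judged then, once.
Trained networks look in the newest picture that a camera, given by its name, has taken for a name from the list of things; names that differ only in an ending like _2 or _b are one class to them, and where a whole thing is asked for, a point or a joint stands for the part that bears it (a point fixed in the world has none). Each returns a list of dicts, best first, with "conf" (0 to 1); they miss things now and then, are a little off and sometimes report something else, mostly with a low value. They report only what shows in the picture. A call takes as long as a camera call.
- r.spot_in(name, camera): "centre" ([column, row] in pixels, amid what is visible of it).
- r.pinpoint(name, camera): "centre" ([column, row] in pixels: a listed point, or the origin of a listed thing).
The state is a dict: "t": time; "joints": joint angles; "dq": joint speeds; "joint_efforts": joint torques, N m; "ee_pos": TCP position; "tool_rot": TCP orientation; "wrist_force": force on the tool from outside, world axes, zero at the start; "torque": the same for the moment, N m; "opening": finger opening in m; "finger_force": force on a finger pad.
Only numpy, scipy, OpenCV 4.12 (cv2) and the standard library are available. Lean on these libraries where they do the work, as an engineer would, in place of code of your own. Each camera call takes 0.05 s, during which the arm holds its last target. There are 200 camera calls.

TASK

Tip the six brass dowels out of the scoop into the open steel parts box and stand the empty scoop back on the work board. Then fetch the box's lid from beyond the bench brush and hold it level over the box, lined up as if to close it, about a centimetre above the rim so that the count can still be checked; the lid must never touch the box. Finish still holding the lid there, motionless, and leave the brush, the small carton and the lock cylinder undisturbed.

Things in the scene. Friction and masses are not known exactly. Their poses are not given: they have to be found in the camera images.
- board: fixed plywood work board on the bench, 305 (x) x 545 (y) x 26 mm, on whose top (26 mm above the bench) everything of this task stands; origin at the centre of its underside
- box: open-topped rectangular steel parts box, fixed to the work board: outside 106 (x) x 86 (y) x 45 mm high, walls and floor 3 mm; origin at the centre of its underside, z up, x along its longer side
- box_mouth (a point): centre of the box's open mouth, in the plane of its rim (45 mm above the board top, 71 mm above the bench)
- lid: loose steel lid of the box, about 180 g, lying right way up: 116 (x) x 96 (y) mm outside, plate top at 10 mm, with a skirt 8 mm deep and 2 mm thick that would pass outside the box walls with 3 mm to spare on every side; black bar handle on top along lid x. Origin at the centre of the skirt's lower edge plane, z up, x along the longer side
- lid_grip (a point): middle of the lid's bar handle, 32 mm above the lid's origin; the bar is 70 mm long (lid x), 12 mm thick (lid y), from 24 to 40 mm above the lid's lower edge: pinch it across lid y
- scoop: loose aluminium scoop, about 180 g: flat pan 95 (x) x 74 (y) mm, floor 3 mm, side walls 26 and back wall (+x) 30 mm high, front (-x) open but for a 2 mm lip above the floor; a black handle rises at the back and runs forward over the pan. Origin at the centre of the underside, z up. Pours over its -x edge; dowels slide out when tipped nose-down about 45 to 60 degrees about y
- scoop_grip (a point): grip point on the scoop's handle bar, above the pan's centre, 66 mm above its underside; the bar is 14 mm thick (scoop y), spans 58 to 74 mm in height and from 26 mm in front of to 45 mm behind this point: pinch it across scoop y
- scoop_lip (a point): middle of the pouring edge: scoop x = -47.5 mm, 5 mm above its underside
- dowel0: one of six alike loose brass dowels, a plain cylinder of 14 mm diameter and 16 mm length, 15 g; all start standing on end on the pan of the scoop; origin at the centre of one end face, z along its axis
- dowel1: one of six alike loose brass dowels, a plain cylinder of 14 mm diameter and 16 mm length, 15 g; all start standing on end on the pan of the scoop; origin at the centre of one end face, z along its axis
- dowel2: one of six alike loose brass dowels, a plain cylinder of 14 mm diameter and 16 mm length, 15 g; all start standing on end on the pan of the scoop; origin at the centre of one end face, z along its axis
- dowel3: one of six alike loose brass dowels, a plain cylinder of 14 mm diameter and 16 mm length, 15 g; all start standing on end on the pan of the scoop; origin at the centre of one end face, z along its axis
- dowel4: one of six alike loose brass dowels, a plain cylinder of 14 mm diameter and 16 mm length, 15 g; all start standing on end on the pan of the scoop; origin at the centre of one end face, z along its axis
- dowel5: one of six alike loose brass dowels, a plain cylinder of 14 mm diameter and 16 mm length, 15 g; all start standing on end on the pan of the scoop; origin at the centre of one end face, z along its axis
- brush: bystander: wooden bench brush lying on the board between the lid and the box as a fence, about 251 mm long, 34 mm wide and 51 mm high; origin at the centre of its underside, y along its length
- carton: bystander: small carton, 56 x 86 x 40 mm high; origin at the centre of its underside
- cylinder: bystander: nickel lock cylinder standing on its flat, 17 x 69 x 44 mm high; origin at the centre of its underside

How it is judged:
By the outcome, as a careful person would: the job done as asked, in the order asked, and still so for the second after the job is handed in, while the arm keeps its last pose, push and grip.
It also fails if it takes over 72 s, if anything falls off the work surface, if the arm or the gripper's body presses on something with over 40 N, if the wrist force passes 120 N, or if a joint passes its speed limit or range.

## Working session

There is one attempt and no reset: what is moved stays moved. The work goes in short steps, each a Python script; the robot and the scene stay as the last script left them, time stands still between calls to the robot, and variables do not carry over. Pictures are saved under pics/ and viewed, at most 10 in all, crops included, and the job is handed in when it is done.

```bash
ls; mkdir -p pics; cat > h.py <<'E'
import numpy as np, cv2
from scipy.spatial.transform import Rotation as R
from plant import r
def Rq(q): return R.from_quat([q[1],q[2],q[3],q[0]])
def qR(o):
    x=o.as_quat(); return [x[3],x[0],x[1],x[2]]
def cloud(name):
    c=r.get_calibration(name); p,d=r.snapshot(name)
    v,u=np.mgrid[0:384,0:512]
    P=np.stack([(u-c['cx'])/c['fx']*d,(v-c['cy'])/c['fy']*d,d],-1)
    W=Rq(c['orientation']).apply(P.reshape(-1,3)).reshape(P.shape)+np.array(c['position'])
    W[d==0]=np.nan
    return p,W,c
def ray(c,uv,z):
    d=Rq(c['orientation']).apply([(uv[0]-c['cx'])/c['fx'],(uv[1]-c['cy'])/c['fy'],1])
    o=np.array(c['position']); return o+d*(z-o[2])/d[2]
def save(n,p): cv2.imwrite('pics/'+n+'.png',p[:,:,::-1])
E
python3 - <<'E'
from h import *
print(r.sense()['t'],r.nose_length, r.sense()['tool_rot'])
ims=[]
Z=dict(box=.026,box_mouth=.071,lid=.026,lid_grip=.058,scoop=.026,scoop_grip=.092,scoop_lip=.031,brush=.026,carton=.026,cylinder=.026,board=0)
for n in ['scene','side']:
    p,W,c=cloud(n); ims.append(p); np.save(n+'.npy',W)
    print(n,c['position'])
    for k,z in Z.items():
        for d in r.pinpoint(k,n)[:2]:
            print(k,np.round(d['centre']),round(d['conf'],2),ray(c,d['centre'],z).round(3))
save('a',ims[0]);save('b',ims[1])
E
```

```text
pics
plant.py
0.0 0.008 [-2.33496604e-04  1.41418840e-01  9.89949436e-01 -8.78121789e-04]
scene [ 0.21531358 -0.34991394  0.70651908]
box [168. 182.] 0.92 [0.459 0.277 0.026]
box_mouth [164. 164.] 0.57 [0.462 0.288 0.071]
lid [295. 298.] 0.85 [ 0.494 -0.096  0.026]
lid [249. 195.] 0.29 [0.575 0.141 0.026]
lid_grip [293. 291.] 0.85 [ 0.488 -0.096  0.058]
scoop [249. 186.] 0.69 [0.59  0.162 0.026]
scoop_lip [263. 196.] 0.71 [0.593 0.119 0.031]
scoop_lip [249. 185.] 0.55 [0.589 0.161 0.031]
carton [225. 136.] 0.69 [0.642 0.329 0.026]
cylinder [348. 232.] 0.94 [ 0.67  -0.052  0.026]
board [253. 218.] 0.86 [0.556 0.105 0.   ]
side [0.31211919 0.77103543 0.5409251 ]
box [280. 263.] 0.75 [0.473 0.229 0.026]
box [278. 280.] 0.58 [0.463 0.272 0.026]
box_mouth [280. 265.] 0.56 [0.459 0.28  0.071]
lid [320. 177.] 0.97 [ 0.48  -0.105  0.026]
lid_grip [318. 168.] 0.98 [ 0.484 -0.089  0.058]
scoop_grip [233. 200.] 0.6 [0.598 0.157 0.092]
scoop_grip [251. 222.] 0.47 [0.537 0.214 0.092]
scoop_lip [243. 214.] 0.75 [0.594 0.118 0.031]
brush [287. 202.] 0.91 [0.522 0.033 0.026]
carton [182. 275.] 0.56 [0.626 0.321 0.026]
cylinder [266. 224.] 0.6 [0.539 0.126 0.026]
cylinder [244. 172.] 0.59 [ 0.665 -0.062  0.026]
board [267. 225.] 0.86 [0.547 0.097 0.   ]
```

View pics/a.png

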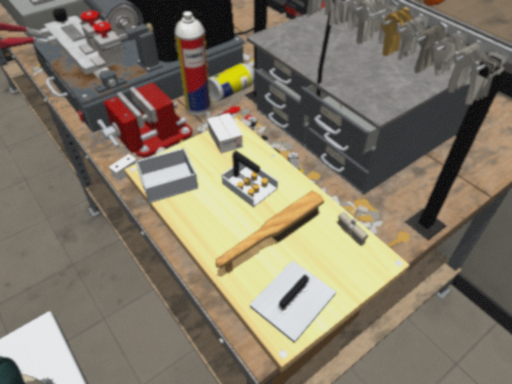

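View pics/b.png

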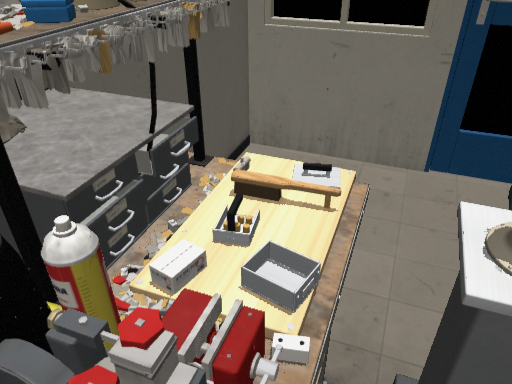

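The scene view shows the box at (168,178), the scoop with dowels at (249,184) and its handle post at (238,163). The brush runs from (218,262) to (322,197), the lid is at (293,300), the carton at (225,132) and the cylinder at (352,228). The side view agrees. A top-down height map should give me precise poses.

```bash
cat > top.py <<'E'
from h import *
def topmap(Ws,Cs,x0=.36,x1=.76,y0=-.22,y1=.42,s=.001):
    nx,ny=int((x1-x0)/s),int((y1-y0)/s)
    im=np.zeros((nx,ny,3),np.uint8); zb=np.full((nx,ny),-1.)
    for W,C in zip(Ws,Cs):
        P=W.reshape(-1,3);Q=C.reshape(-1,3)
        m=np.isfinite(P[:,0])&(P[:,2]<.2);P=P[m];Q=Q[m]
        i=((x1-P[:,0])/s).astype(int);j=((y1-P[:,1])/s).astype(int)
        k=(i>0)&(i<nx-1)&(j>0)&(j<ny-1)
        for a,b,z,q in zip(i[k],j[k],P[k,2],Q[k]):
            if z>zb[a,b]: zb[a-1:a+2,b-1:b+2]=z; im[a-1:a+2,b-1:b+2]=q
    return im,zb
E
python3 - <<'E'
from top import *
A=np.load('scene.npy');B=np.load('side.npy')
ca,cb=[cv2.imread(f'pics/{k}.png')[:,:,::-1] for k in 'ab']
im,zb=topmap([A,B],[ca,cb])
h=cv2.applyColorMap(np.clip((zb-.01)/.1*255,0,255).astype(np.uint8),cv2.COLORMAP_JET)[:,:,::-1].copy()
for j in range(20,640,50):  # y ticks
    cv2.line(h,(j,0),(j,5),(255,255,255),1);cv2.putText(h,'%.2f'%(.42-j*.001),(j-12,15),0,.3,(255,255,255))
for i in range(10,400,50):
    cv2.putText(h,'%.2f'%(.76-i*.001),(0,i),0,.3,(255,255,255))
save('top',h)
P=np.r_[A.reshape(-1,3),B.reshape(-1,3)];P=P[np.isfinite(P[:,0])]
def rect(nm,lo,hi,zl,zh):
    for t,X in (('A',A),('B',B)):
        Q=X.reshape(-1,3);m=(Q[:,0]>lo[0])&(Q[:,0]<hi[0])&(Q[:,1]>lo[1])&(Q[:,1]<hi[1])&(Q[:,2]>zl)&(Q[:,2]<zh)
        if m.sum()<5: print(nm,t,'none');continue
        c,s,a=cv2.minAreaRect((Q[m,:2]*1000).astype(np.float32))
        print(nm,t,m.sum(),np.round(c,1),np.round(s,1),round(a,1),'z95',np.nanpercentile(Q[m,2],95).round(4))
rect('board',(.36,-.22),(.76,.42),.02,.03)
rect('boxrim',(.38,.2),(.55,.36),.064,.08)
rect('scoopbar',(.53,.09),(.68,.23),.08,.12)
rect('scoopwall',(.53,.09),(.68,.23),.04,.062)
rect('lidplate',(.4,-.19),(.58,.0),.031,.042)
rect('lidbar',(.4,-.19),(.58,.0),.05,.08)
rect('brush',(.38,-.03),(.75,.09),.05,.09)
rect('cyl',(.62,-.12),(.73,.02),.05,.09)
rect('carton',(.57,.26),(.7,.4),.055,.08)
E
```

```text
board A 23982 [565.3 123.5] [592.7 373.7] 89.9 z95 0.0286
board B 14581 [567.3 118.8] [364.8 587. ] 1.9 z95 0.0289
boxrim A 433 [460.3 276.9] [ 90.1 106.1] 75.8 z95 0.0726
boxrim B 717 [457.8 278.5] [ 88.9 106.8] 75.6 z95 0.0718
scoopbar A 276 [588.9 170. ] [16.4 72.6] 7.5 z95 0.1013
scoopbar B 238 [585.3 175.1] [13.9 71.3] 7.1 z95 0.1011
scoopwall A 599 [590.4 161.2] [76.6 94.4] 8.3 z95 0.0548
scoopwall B 619 [587.6 164.3] [75.3 99.3] 7.3 z95 0.0563
lidplate A 3231 [488.9 -97.6] [117.9  96.8] 11.3 z95 0.0383
lidplate B 721 [487. -95.] [116.1  97.5] 11.7 z95 0.0382
lidbar A 354 [488.4 -97.9] [69.1 13.1] 11.5 z95 0.068
lidbar B 208 [487.  -94.9] [68.7 15.3] 10.9 z95 0.0669
brush A 1933 [548.5  24. ] [ 70.2 270.4] 81.2 z95 0.0786
brush B 1383 [548.5  27.3] [ 71.7 272.4] 80.0 z95 0.0779
cyl A 454 [658.6 -31.3] [ 39.1 122.9] 22.0 z95 0.0776
cyl B 139 [659.3 -28.9] [ 39.4 116.6] 19.5 z95 0.0773
carton A 692 [634.5 315.9] [90.5 55.7] 76.6 z95 0.068
carton B 1307 [632.1 319.5] [86.6 56.8] 75.7 z95 0.0674
```

View pics/top.png

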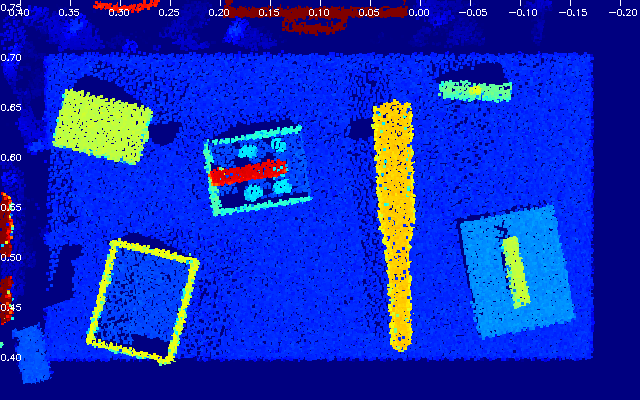

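```bash
cat > plan.py <<'E'
from h import *
def Rz(a): return R.from_euler('z',a,degrees=True)
FLIP=R.from_matrix(np.diag([1,-1,-1])); STD=R.from_matrix(np.diag([-1,1,-1]))
BOX=np.array([.459,.2777]); BYAW=-14.2
SC=np.array([.5885,.163]); SYAW=97.4
LID=np.array([.4878,-.0963]); LYAW=11.4
def tcp(grip,rot):   # grasp point is 11mm behind TCP
    return np.array(grip)+rot.apply([0,0,.011])
def scoop_pose(origin,yaw,tilt=0,slide=0):
    Rs=Rz(yaw)*R.from_euler('y',-tilt,degrees=True)
    rot=Rs*FLIP
    return tcp(np.array(origin)+Rs.apply([slide,0,.066]),rot),qR(rot)
def lip_pose(lip,yaw,tilt):
    Rs=Rz(yaw)*R.from_euler('y',-tilt,degrees=True)
    return scoop_pose(np.array(lip)-Rs.apply([-.0475,0,.005]),yaw,tilt)
def boxpt(x,y,z): return np.r_[BOX,0]+Rz(BYAW).apply([x,y,z])
def lid_pose(origin,yaw,dz=.003):
    rot=Rz(yaw)*STD
    return tcp(np.array(origin)+[0,0,.032+dz],rot),qR(rot)
E
python3 - <<'E'
from plan import *
def ck(n,p):
    q=r.inverse_kinematics(*p); print(n,np.round(p[0],3),None if q is None else np.round(q,2))
ck('grasp',scoop_pose([*SC,.026],SYAW))
for nm,yaw,x,y in (('X',BYAW,.025,0),('Y',BYAW+90,0,.02)):
    for t in (0,30,60): ck(nm+str(t),lip_pose(boxpt(x,y,.088),yaw,t))
ck('lid',lid_pose([*LID,.026],LYAW)); ck('lidend',lid_pose([*BOX,.081],BYAW))
for f in('scene','side'):
    P=np.load(f+'.npy').reshape(-1,3);P=P[np.isfinite(P[:,0])]
    for lo,hi in (((.3,-.2),(.7,.1)),((.3,.1),(.7,.36)),((.7,-.2),(.76,.4)),((.3,.36),(.7,.45))):
        m=(P[:,0]>lo[0])&(P[:,0]<hi[0])&(P[:,1]>lo[1])&(P[:,1]<hi[1])
        print(f,lo,hi,'zmax',P[m,2].max().round(3),'n>.12',(P[m,2]>.12).sum(), P[m][P[m,2]>.12].min(0).round(3) if (P[m,2]>.12).any() else '')
E
```

```text
grasp [0.588 0.163 0.081] [ 0.16  0.43  1.62 -0.    1.09  0.03]
X0 [0.529 0.26  0.138] [ 0.34  0.35  1.59 -0.    1.2   2.16]
X30 [0.499 0.268 0.155] None
X60 [0.464 0.276 0.154] None
Y0 [0.476 0.343 0.138] [ 0.51  0.34  1.6  -0.    1.2   0.75]
Y30 [0.468 0.313 0.155] [0.14 0.17 1.95 0.63 0.91 0.02]
Y60 [0.459 0.278 0.154] [-0.3   0.32  2.26  1.23  1.16 -0.95]
lid [ 0.488 -0.096  0.05 ] [-0.33  0.31  1.91 -0.    0.92 -2.1 ]
lidend [0.459 0.278 0.105] [ 0.41  0.3   1.75 -0.    1.08 -0.91]
scene (0.3, -0.2) (0.7, 0.1) zmax 0.08 n>.12 0 
scene (0.3, 0.1) (0.7, 0.36) zmax 0.103 n>.12 0 
scene (0.7, -0.2) (0.76, 0.4) zmax 0.427 n>.12 9522 [ 0.704 -0.156  0.135]
scene (0.3, 0.36) (0.7, 0.45) zmax 0.117 n>.12 0 
side (0.3, -0.2) (0.7, 0.1) zmax 0.079 n>.12 0 
side (0.3, 0.1) (0.7, 0.36) zmax 0.103 n>.12 0 
side (0.7, -0.2) (0.76, 0.4) zmax 0.427 n>.12 10267 [ 0.703 -0.148  0.135]
side (0.3, 0.36) (0.7, 0.45) zmax 0.116 n>.12 0
```

```bash
python3 - <<'E'
from plan import *
s=r.sense()['ee_pos']; r.move_l([s[0],s[1],.30],vel=.25)
p,q=scoop_pose([*SC,.026],SYAW)
r.move_to(p+[0,0,.10],q); r.gripper_to(.05)
P,W,c=cloud('wrist'); save('w1',P)
for k,z in dict(scoop_grip=.092,scoop_lip=.031,scoop=.026).items():
    for d in r.pinpoint(k,'wrist')[:1]: print(k,d,ray(c,d['centre'],z).round(4))
for nm,zl,zh in(('bar',.09,.12),('wall',.047,.06)):
    Q=W.reshape(-1,3);m=(abs(Q[:,0]-.588)<.075)&(abs(Q[:,1]-.163)<.075)&(Q[:,2]>zl)&(Q[:,2]<zh)
    if m.sum()>5:print(nm,m.sum(),cv2.minAreaRect((Q[m,:2]*1000).astype(np.float32)))
s=r.sense();print(s['t'],s['ee_pos'],np.round(s['joints'],2))
E
```

```text
scoop_grip {'centre': [257.7, 197.6], 'conf': 0.7} [0.589  0.1634 0.092 ]
scoop_lip {'centre': [255.6, 222.1], 'conf': 0.91} [0.5927 0.1156 0.031 ]
scoop {'centre': [198.4, 280.6], 'conf': 0.61} [0.5305 0.0251 0.026 ]
bar 1154 ((587.3565063476562, 173.9276885986328), (13.919864654541016, 71.0184326171875), 7.82218074798584)
wall 820 ((588.606201171875, 164.2906951904297), (74.19245910644531, 94.55782318115234), 8.185720443725586)
4.8417 [0.58852801 0.16296938 0.18098849] [ 0.16  0.35  1.48 -0.    1.31  0.03]
```

View pics/w1.png

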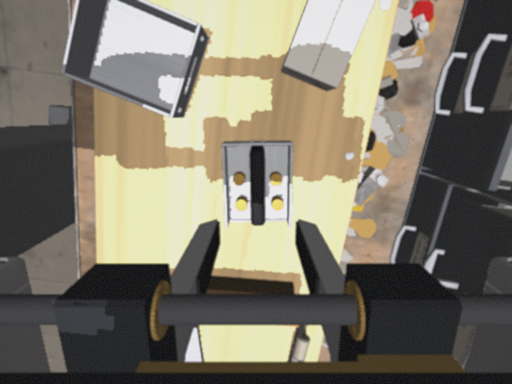

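The wrist view has the scoop centred at (257,185), with the bar at (258,185) and four of the six dowels visible. It matches the measured pose to about 1 mm, so I'll grasp and lift.

```bash
sed -i 's/^SC=.*/SC=np.array([.5885,.164]); SYAW=98.0/' plan.py; python3 - <<'E'
from plan import *
def st(n):
    s=r.sense();print(n,round(s['t'],2),np.round(s['ee_pos'],4),'open',round(s['opening'],4),'ff',np.round(s['finger_force'],1),'F',np.round(s['wrist_force'],2),'M',np.round(s['torque'],3))
p,q=scoop_pose([*SC,.026],SYAW)
r.move_l(p,q,vel=.1); st('down')
r.gripper_to(.0,f_grip=55); st('grip')
r.move_l(p+[0,0,.015],vel=.04); st('lift')
P,W,c=cloud('wrist')
Q=W.reshape(-1,3);m=(abs(Q[:,0]-.588)<.06)&(abs(Q[:,1]-.163)<.07)&(Q[:,2]>.06)&(Q[:,2]<.08)
print(cv2.minAreaRect((Q[m,:2]*1000).astype(np.float32)))
# z of wall tops near front/back
yb=(Q[:,1]-.164)
for lo,hi in((-.05,-.03),(-.03,0),(0,.03),(.03,.045)):
    k=m&(yb>lo)&(yb<hi); print(lo,k.sum(),np.percentile(Q[k,2],90).round(4) if k.any() else '')
save('w2',P)
# box rim from wrist
m=(abs(Q[:,0]-.459)<.09)&(abs(Q[:,1]-.278)<.08)&(Q[:,2]>.064)&(Q[:,2]<.08)
print('rim',m.sum(),cv2.minAreaRect((Q[m,:2]*1000).astype(np.float32)))
a,z=lip_pose(boxpt(0,0,.14),BYAW+90,0)
for t in((0,.14,0),(.005,.122,10),(.012,.108,18),(.02,.096,25),(.022,.088,45),(.022,.088,60)):
    g=lip_pose(boxpt(0,*t[:2]),BYAW+90,t[2]); j=r.inverse_kinematics(*g);print(np.round(g[0],3),None if j is None else np.round(j,2))
E
```

```text
down 5.99 [0.5891 0.1641 0.0817] open 0.0501 ff 0.0 F [-0.11 -0.66 -0.11] M [-0.055  0.023  0.026]
grip 6.65 [0.5884 0.164  0.0811] open 0.0135 ff 55.0 F [-0.54 -0.05  1.59] M [-0.087  0.014 -0.004]
lift 7.17 [0.5886 0.164  0.0962] open 0.0133 ff 55.0 F [ 0.54  0.45 -2.97] M [-0.096  0.023  0.039]
((588.1080932617188, 170.0169677734375), (74.30452728271484, 83.13116455078125), 8.039575576782227)
-0.05 54 0.0685
-0.03 431 0.0683
0 874 0.0681
0.03 457 0.0725
rim 2049 ((484.1715087890625, 227.14898681640625), (120.93226623535156, 105.3597412109375), 23.83427619934082)
[0.471 0.324 0.19 ] [ 0.48  0.28  1.55 -0.    1.3   0.73]
[0.47  0.319 0.179] [0.38 0.22 1.69 0.16 1.14 0.57]
[0.469 0.318 0.17 ] [0.29 0.19 1.79 0.32 1.02 0.39]
[0.469 0.318 0.161] [0.21 0.17 1.88 0.49 0.94 0.2 ]
[0.464 0.297 0.157] [-0.09  0.19  2.11  1.    0.98 -0.49]
[0.46  0.28  0.154] [-0.29  0.32  2.25  1.24  1.16 -0.95]
```

View pics/w2.png

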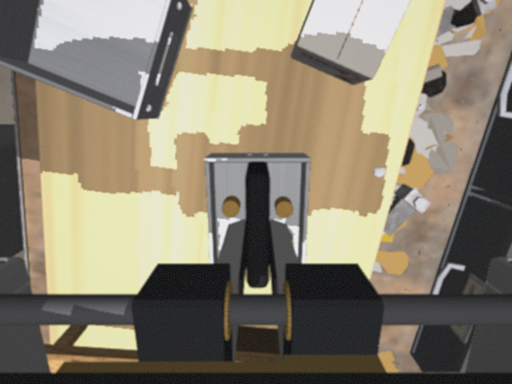

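The scoop hangs level: its walls are at 0.068 from front to middle, dowels still standing at (231,207) and (284,207). Next I carry it to the box and pour.

```bash
python3 - <<'E'
from plan import *
p,q=scoop_pose([*SC,.026],SYAW)
r.move_l(p+[0,0,.11],vel=.1)
P=[lip_pose(boxpt(0,*t[:2]),BYAW+90,t[2]) for t in((0,.14,0),(.005,.122,10),(.012,.108,18),(.02,.096,25),(.022,.09,35),(.022,.088,45),(.022,.088,53),(.022,.088,60))]
r.move_l(P[0][0],P[0][1],vel=.1)
for g in P[1:]: r.move_l(*g,vel=.04)
r.hold(.6)
s=r.sense();print(s['t'],s['ee_pos'],s['opening'],s['wrist_force'])
a,_,_=cloud('scene');b,_,_=cloud('side')
x=np.hstack([cv2.resize(a[130:230,110:290],None,fx=2.2,fy=2.2),cv2.resize(b[170:330,150:350],None,fx=1.9,fy=1.9)[:220]])
save('pour',x)
print([ (d['conf'],d['centre']) for d in r.spot_in('dowel0','side')])
print([ (d['conf'],d['centre']) for d in r.spot_in('dowel0','scene')])
E
```

```text
13.875 [0.45958247 0.28010708 0.15418841] 0.0138585041916742 [ 0.11414172 -1.04280757 -2.22908629]
[(0.54, [268.9, 273.7]), (0.36, [284.9, 280.2])]
[(0.51, [226.5, 118.2]), (0.34, [153.9, 115.0])]
```

View pics/pour.png

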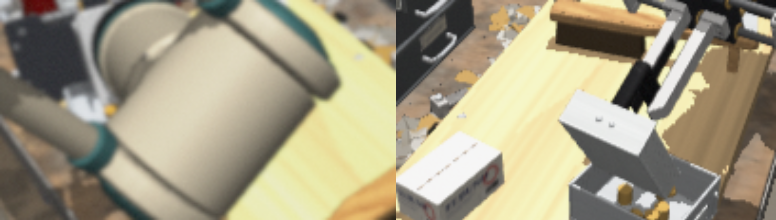

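The side view shows the dowels lying in the box at (625–665,190). I'll raise the scoop, level it and check that it is empty and the count is right.

```bash
python3 - <<'E'
from plan import *
for t in((.022,.125,60),(.012,.135,35),(.0,.145,12),(0,.15,0)):
    r.move_l(*lip_pose(boxpt(0,*t[:2]),BYAW+90,t[2]),vel=.08)
p,q=scoop_pose([*SC,.026],SYAW)
r.move_l(p+[0,0,.11],q,vel=.15)
r.hold(.3)
s=r.sense();print(s['t'],s['ee_pos'],s['wrist_force'])
w,_,_=cloud('wrist');a,_,_=cloud('scene');b,_,_=cloud('side')
f=lambda i:cv2.resize(i,(260,200),interpolation=cv2.INTER_CUBIC)
save('chk',np.hstack([cv2.resize(w,(266,200)),f(a[140:210,125:216]),f(b[235:315,230:334])]))
E
```

```text
18.3083 [0.5883348  0.16442339 0.19106542] [ 0.11519019  0.22836374 -1.99142288]
```

View pics/chk.png

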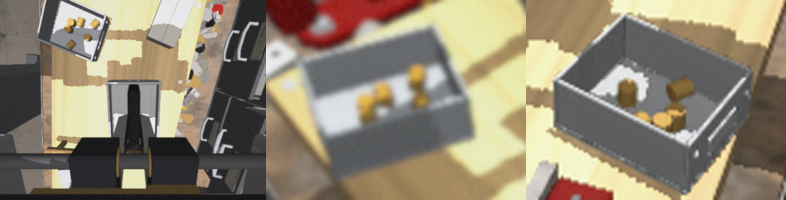

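The wrist view shows six dowels in the box around (70–95,22–43) and an empty scoop. The wrist load also fell by 0.98 N, against 0.88 N expected. I'll set the scoop down and go to the lid.

```bash
python3 - <<'E'
from plan import *
p,q=scoop_pose([*SC,.026],SYAW)
r.move_l(p+[0,0,.006],q,vel=.1)
print(r.move_l(p+[0,0,-.003],vel=.015,guard=3), r.sense()['ee_pos'][2]-p[2])
r.gripper_to(.04); r.move_l(r.sense()['ee_pos']+np.array([0,0,.10]),vel=.12)
pl,ql=lid_pose([*LID,.026],LYAW)
r.move_to(pl+[0,0,.14],ql)
r.hold(.3)
P,W,c=cloud('wrist'); np.save('w3.npy',W); save('w3',P)
Q=W.reshape(-1,3)
for nm,zl,zh in(('bar',.055,.08),('plate',.031,.042)):
    m=(abs(Q[:,0]-.488)<.085)&(abs(Q[:,1]+.097)<.08)&(Q[:,2]>zl)&(Q[:,2]<zh)
    print(nm,m.sum(),cv2.minAreaRect((Q[m,:2]*1000).astype(np.float32)),np.median(Q[m,2]))
A,WA,_=cloud('side');Q=WA.reshape(-1,3)
m=(abs(Q[:,0]-.588)<.07)&(abs(Q[:,1]-.163)<.07)&(Q[:,2]>.047)&(Q[:,2]<.065)
print('scoopwall',m.sum(),cv2.minAreaRect((Q[m,:2]*1000).astype(np.float32)),np.percentile(Q[m,2],[50,90]))
s=r.sense();print(s['t'],np.round(s['joints'],2),s['opening'])
E
```

```text
True 5.942419549403999e-05
bar 726 ((486.44354248046875, -95.1585464477539), (68.93318939208984, 11.704379081726074), 11.313401222229004) 0.06621534125741751
plate 7203 ((487.0120849609375, -95.11084747314453), (115.47116088867188, 96.16651916503906), 11.384801864624023) 0.03666947542953963
scoopwall 311 ((588.41357421875, 163.64662170410156), (74.69722747802734, 97.4151611328125), 7.96731424331665) [0.05185322 0.05652272]
23.9417 [-0.33  0.17  1.7   0.    1.26 -2.1 ] 0.040184785613900695
```

View pics/w3.png

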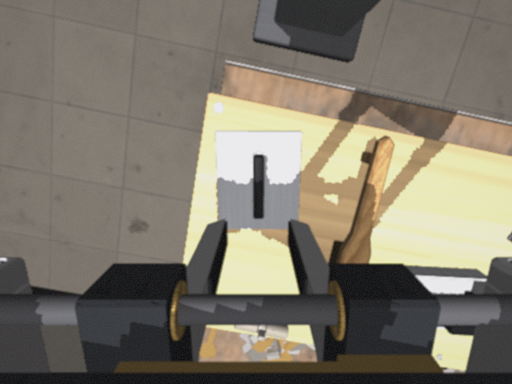

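The lid is at (259,185) with its bar clear of the brush, and the scoop is standing flat again. I'll grasp the lid and carry it high over the brush.

```bash
sed -i 's/^LID=.*/LID=np.array([.4871,-.0956]); LYAW=11.4/' plan.py; python3 - <<'E'
from plan import *
def st(n):
    s=r.sense();print(n,round(s['t'],2),np.round(s['ee_pos'],4),'open',round(s['opening'],4),'F',np.round(s['wrist_force'],2),'M',np.round(s['torque'],3))
p,q=lid_pose([*LID,.026],LYAW)
r.move_l(p,q,vel=.12,guard=8); st('down')
r.gripper_to(0,f_grip=55); st('grip')
r.move_l(p+[0,0,.12],vel=.08); r.hold(.3); st('lift')
h,hq=lid_pose([*BOX,.15],BYAW)
r.move_l([*h[:2],p[2]+.12],hq,vel=.12); r.hold(.4); st('over')
for n in('scene','side'):
    P,W,c=cloud(n);Q=W.reshape(-1,3)
    near=(abs(Q[:,0]-.459)<.085)&(abs(Q[:,1]-.278)<.085)
    for nm,zl,zh in(('lid',.149,.164),('rim',.064,.078)):
        m=near&(Q[:,2]>zl)&(Q[:,2]<zh)
        print(n,nm,m.sum(),cv2.minAreaRect((Q[m,:2]*1000).astype(np.float32)) if m.sum()>9 else '')
        if nm=='lid':
            X=np.c_[Q[m,:2],np.ones(m.sum())];k=Q[m,2]>.152
            co=np.linalg.lstsq(X[k],Q[m,2][k],rcond=None)[0];print('tilt deg',np.degrees(co[:2]).round(2),'zc',co@[.459,.278,1])
    save('o_'+n,P)
x,y=[cv2.imread(f'pics/o_{n}.png')[:,:,::-1] for n in('scene','side')]
save('over',cv2.resize(np.hstack([x,y]),(800,300)))
E
```

```text
down 25.26 [ 0.4877 -0.0958  0.0506] open 0.0399 F [ 0.25 -0.02  0.86] M [-0.    -0.003 -0.045]
grip 25.82 [ 0.4872 -0.0955  0.0502] open 0.0115 F [0.2  0.95 2.12] M [ 0.107  0.104 -0.011]
lift 27.77 [ 0.487  -0.0956  0.1698] open 0.0117 F [ 0.27  0.57 -2.36] M [ 0.031 -0.009  0.005]
over 31.43 [0.459  0.2776 0.17  ] open 0.0113 F [ 1.2   0.27 -2.26] M [0.029 0.03  0.065]
scene lid 1688 ((460.9847412109375, 274.286376953125), (99.76944732666016, 116.23419189453125), 75.60946655273438)
tilt deg [0.04 0.28] zc 0.15613194489823656
scene rim 305 ((459.3247985839844, 274.70233154296875), (86.40036010742188, 106.43145751953125), 76.50749969482422)
side lid 2395 ((458.88177490234375, 277.81866455078125), (98.66986083984375, 117.4838638305664), 75.81800079345703)
tilt deg [-0.   -0.49] zc 0.15603232861904526
side rim 558 ((457.72711181640625, 279.2269592285156), (88.50962829589844, 106.99483489990234), 75.63654327392578)
```

View pics/over.png

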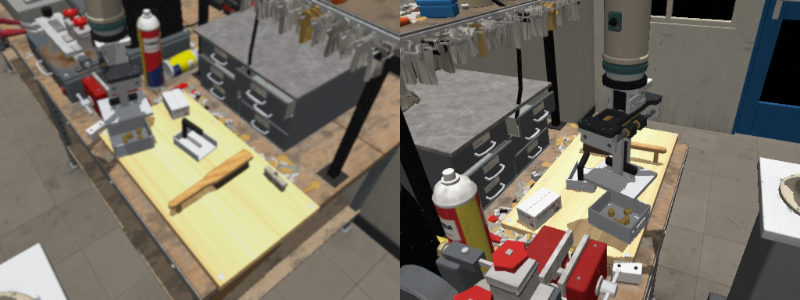

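Lid level in the hand; each camera puts it about 1 to 2 mm off the rim centre. I'll correct for that, go down part way and measure again.

```bash
cat > meas.py <<'E'
from plan import *
def meas(zb):  # zb: lid lower edge height
    out=[]
    for n in('scene','side'):
        W0=np.load(n+'.npy').reshape(-1,3); _,W,_=cloud(n); Q=W.reshape(-1,3)
        def mid(Q,zl,zh):
            m=(abs(Q[:,0]-.459)<.085)&(abs(Q[:,1]-.278)<.085)&(Q[:,2]>zl)&(Q[:,2]<zh)
            L=Rz(-BYAW).apply(np.c_[Q[m,:2]-BOX,np.zeros(m.sum())])[:,:2]*1000
            lo,hi=np.percentile(L,[.7,99.3],axis=0); a=cv2.minAreaRect(L.astype(np.float32))
            return (lo+hi)/2,hi-lo,a
        l=mid(Q,zb+.004,zb+.014); b=mid(W0,.066,.076)
        print(n,'lid',l[0].round(1),l[1].round(1),round(l[2][2],1),'rim',b[0].round(1),b[1].round(1),round(b[2][2],1),'diff',(l[0]-b[0]).round(1),(np.array(l[2][0])-b[2][0]).round(1))
E
python3 - <<'E'
from meas import *
s=r.sense()['ee_pos']
c=BOX+[-.0009,.0016]
r.move_l([*c,s[2]],vel=.03); 
# TCP 0.050 <-> lid lower edge .026
r.move_l([*c,.024+.090],vel=.05); r.hold(.4)
print(r.sense()['ee_pos'],r.sense()['wrist_force']); meas(.090)
E
```

```text
[0.45811733 0.27931051 0.11406214] [-0.75812059 -0.44931743 -0.71176553]
scene lid [ 1.3 -2. ] [114.8  95.6] 89.2 rim [ 1.3 -0.8] [105.7  88.7] 90.0 diff [-0.  -1.2] [-0.2 -1.6]
side lid [-2.   1.6] [114.7  95.3] 0.1 rim [-1.6  0.9] [106.   87.2] 89.8 diff [-0.4  0.7] [ 0.2 -0.4]
```

```bash
python3 - <<'E'
from meas import *
c=BOX+[-.0009,.0018]
f0=r.sense()['wrist_force']
print('guard',r.move_l([*c,.024+.0815],vel=.015,guard=6)); r.hold(.8)
s=r.sense();print(f0,s['wrist_force'],s['ee_pos'],s['opening'],s['t'],np.abs(s['dq']).max()); meas(.0815)
for n in('scene','side'):
    P,W,_=cloud(n);Q=W.reshape(-1,3)
    L=Rz(-BYAW).apply(Q-[*BOX,0]);k=(abs(L[:,0])<.05)&(abs(L[:,1])<.04)&(abs(L[:,2]-.0915)<.006)
    co=np.linalg.lstsq(np.c_[L[k,:2],np.ones(k.sum())],L[k,2],rcond=None)[0];print('plate top',co[2],'tilt',np.degrees(co[:2]))
    save('f_'+n,P)
x,y=[cv2.imread(f'pics/f_{n}.png')[:,:,::-1] for n in('scene','side')]
save('fin',np.hstack([cv2.resize(x[110:320,110:390],(400,300)),cv2.resize(y[150:330,170:410],(400,300))]))
E
```

```text
guard False
[ 0.59153143  0.03969556 -2.27970051] [-0.46924367  0.08389178 -1.69190194] [0.45808997 0.27948031 0.10549397] 0.01142342689053513 35.0667 0.0016411910114793229
scene lid [ 1.2 -2. ] [114.5  95. ] 89.8 rim [ 1.3 -0.8] [105.7  88.7] 90.0 diff [-0.1 -1.2] [-0.3 -0.2]
side lid [-2.1  1.9] [115.   95.1] 0.0 rim [-1.6  0.9] [106.   87.2] 89.8 diff [-0.4  0.9] [-0.2  0.7]
plate top 0.09174307620956468 tilt [0.01564392 0.29895882]
plate top 0.09159238732787486 tilt [ 0.0141368  -0.19487106]
```

View pics/fin.png

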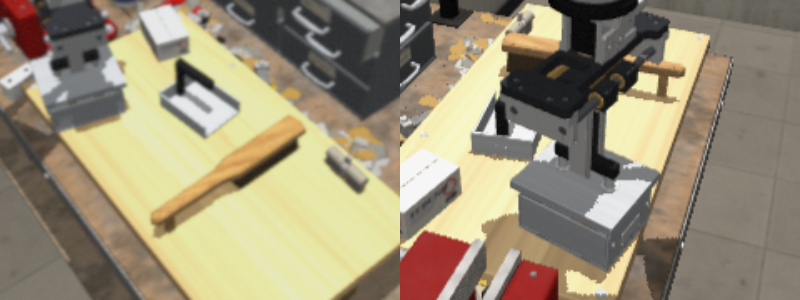

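The lid is level, with its lower edge about 10.5 mm above the rim and centred within about 1 mm. The scoop stands empty, and the brush, carton and cylinder haven't moved. I'm handing the job in.

```bash
python3 -c "
from plant import r
print(r.sign_off())"
```

```text
the job is handed in; nothing more can be done
None
```

I handed the job in at about 35 s: six dowels are in the box, the empty scoop is back on the board, and the lid is held level and centred about 1 cm above the rim, with the brush, carton and lock cylinder left undisturbed.

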